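# Load the vial lane and present its retainer bar

### The job

Slide the two vials that stand in front of the guide lane along the bench, one by one, into the lane behind the vial already in it, until all three stand upright in single file, touching one another and up against the lane's blue end block; do not lift or topple a vial. Then lift the retainer bar by its balance point (the red band beside its heavy dark boss) and finish holding it there: level and still, boss centred a few centimetres above the tip of the lane's post, its arm straight over the row of vials with the end tab beyond the lane's mouth. The job ends while the bar is held in the air, touching nothing but the fingers; leave the other things on the bench where they are.

Things in the scene. Friction and masses are not known exactly. Their poses are not given: they have to be found in the camera images.
- lane: fixed guide lane: two aluminium rails 20 mm high, 31 mm apart inside, before a blue end block (86x52x20 mm) with an upright post. Origin: on the bench under the post's axis; z up; -x runs from the post along the lane's middle (y = 0) out of its mouth. Row stops at the block's face, x = -60 mm. Vials stand on the bench between the rails; the closed row has its centres at x = -73.5, -100.5, -127.5 mm
- post_top (a point): tip of the lane's upright steel post (12 mm diameter), 80 mm above the bench; a grey collar (28 mm diameter) round its foot reaches 44 mm; axes as the lane's
- lane_mouth (a point): middle of the lane where the parallel rails end (x = -122 mm from the post), 10 mm above the bench; from here they flare at 45 degrees to about 62 mm inside at x = -138 mm. The last vial is home with its axis 5 mm outside this point, its back in the flare: fingers need not go between the parallel rails. Axes as the lane's
- vial_0_mid (a point): black-capped vial; glass vial with screw cap, closed, upright, 27 mm diameter, 56 mm tall, about 25 g; the point is on its axis half-way up (28 mm above its foot). Any one of the three vials already stands in the lane at the start, the other two on the bench before its mouth
- vial_1_mid (a point): second black-capped vial, of the same look; glass vial with screw cap, closed, upright, 27 mm diameter, 56 mm tall, about 25 g; the point is on its axis half-way up (28 mm above its foot). Any one of the three vials already stands in the lane at the start, the other two on the bench before its mouth
- vial_2_mid (a point): red-capped vial; glass vial with screw cap, closed, upright, 27 mm diameter, 56 mm tall, about 25 g; the point is on its axis half-way up (28 mm above its foot). Any one of the three vials already stands in the lane at the start, the other two on the bench before its mouth
- bar: loose retainer bar, 0.2 to 0.4 kg, 184 mm long, flat on the bench: heavy dark steel boss (36 mm diameter and height, bored 18 mm), light aluminium arm 14 mm wide, 12 to 30 mm above the bar's underside (free space below it), running along the bar's -x to an end tab 12 mm thick, 26 mm wide, 30 mm high. Origin: centre of the boss's lower face, z up
- bar_balance (a point): balance point, marked by a red band 8 mm wide round the arm: 42 mm from the boss axis along the arm (-x of the bar), at mid-height of the arm, 21 mm above the bar's underside; axes as the bar's
- bar_tab (a point): underside of the end tab, at x = -160 mm from the boss axis; axes as the bar's
- degasser: fixed instrument behind the work, a tall grey box 155 mm high, 76 mm wide (y), its long side along x, 290 mm; coloured fittings on its front, which faces the robot 145 mm before its origin; origin under its centre. Things carried across it must pass above it or in front of it
- tape_roll: bystander: roll of tape, 53 mm diameter, 18 mm high; origin under its centre
- beaker_0: bystander: empty beaker, 50 mm diameter, 58 mm high; origin under its centre
- bottle_2: bystander: white bottle with green cap, 53 mm diameter, 104 mm tall; origin under its centre
- petri_dish: bystander: clear petri dish, 61 mm diameter, 12 mm high; origin under its centre
There are look-alikes about, which are no part of the job. Leave any purple look-alike of the part that bears vial_0_mid alone.

How it is judged:
By the outcome, as a careful person would: the job done as asked, in the order asked, and still so for the second after the job is handed in, while the arm keeps its last pose, push and grip.
It also fails if it takes over 64 s, if anything falls off the work surface, if the arm or the gripper's body presses on something with over 40 N, if the wrist force passes 120 N, or if a joint passes its speed limit or range.

### The arm

A 7-joint arm with a two-finger parallel gripper is mounted at the origin on a cart in front of the work surface, level with it; the furniture and walls round the work are solid. World frame = base frame: x ahead of the robot, y to its left, z up, the work surface at z = 0. Lengths are in m, angles in degrees, forces in N, time in s.
With the tool pointing down it reaches from about 0.425 to 0.975 m from the base axis. Payload 16.7 kg.
Tool frame: the origin (TCP) lies on the centre line of the jaws, within the pads' length; the fingertips stand 19 mm ahead of it and the grasp point (between the pads) is the TCP; z points along the fingers, y is the line along which they close (so a half turn about z gives the same grasp; the last joint's range is limited). The gripper opens to 85 mm and grips with 20 to 120 N. Pads are 22 mm wide; open, the fingers measure 114 mm over their backs; the gripper's body (76 mm by 85 mm) begins 54 mm behind the grasp point. The pads swing forward as they close: fully open they stand 13 mm farther back than shut.
Start: joints at [-79.326, 24.414, 4.234, 92.017, -1.954, 63.644, -3.845], TCP at [0.222, 0.637, 0.25] pointing down, gripper open.
Joint ranges: [-163.25, 163.25], [-28.42, 122.38], [-70.27, 78.77], [12.13, 141.07], [-58.53, 238.53], [9.26, 117.41], [-156.51, 156.51]. Speed limits (degrees/s): [108.29, 108.29, 136.94, 136.94, 172.46, 172.46, 172.46].

### API

Orientations are given as a 3x3 rotation matrix whose columns are the frame's x, y, z axes.
In Python, from rig import ctrl, viewer, ticket gives the robot as it stands.
- The arm moves only by the tool apply_moves, never from a script. Its argument "steps" is a list that holds one entry, the list of rows, each a list of 7 numbers: the shift along the world's x, y, z in units of 200 mm (1.0 is 200 mm), then the turn, a rotation vector about the world's x, y, z in units of pi/2 rad (1.0 is pi/2 rad), then the closure, from -1 (fully open) to 1 (shut). A call has 1 to 12 rows; each row is the pose to reach, as a shift and turn from the pose commanded when the call began; what a row does not reach only later rows make up. A row lasts 1/8 s, in which the tool goes at most 62.5 mm and 10.7 degrees, less where a joint would pass 70% of its speed; a pose out of reach is approached as far as the arm can. A call with a number of a shift or a turn outside -1 to 1 is refused whole. A call with a gripper value outside its range is refused whole. The fingers move at their own pace and stop on an object; the grip force is fixed at half the most. Time passes only in rows, so rows that repeat a pose let the fingers close. It gives the time, the measured TCP pose, the force, the opening and the grip force at its end, in the units of the state.
- ctrl.read_state(): the state, without advancing time (a new reading comes with each control period).
- viewer.snapshot(name): name is "scene" or "top" or "wrist"; returns (picture, depth): 420x560x3 uint8, red, green, blue; 420x560 float32, m along the optical axis (not along the pixel's ray), 0 where there is no reading.
- viewer.camera_info(name): a dict with "K" (3x3 intrinsics, pixels), "T" (4x4, takes a point from camera to world coordinates); the wrist camera has in their place "tool_from_camera" (4x4, takes a point from camera to tool coordinates, whose origin is the TCP and whose axes are the flange's). Camera axes: x right, y down, z forward; pixel columns grow to the right and rows downward; lengths in m; the calibration is good to about 2 mm. The wrist camera is an equidistant fisheye: a pixel r from the principal point sees the ray r / f radians off the axis. A picture is of the moment at which its call begins: read the wrist's pose just before it. camera_info takes no time and is no camera call.
- ticket.job_done(): hands the job in; it is judged then, once.
The state is a dict: "clock": time; "joint_pos": joint angles; "qvel": joint speeds; "effort": joint torques, N m; "tcp_pos": TCP position; "tool_rot": TCP orientation; "ft_force": force on the tool from outside, world axes, zero at the start; "moment": the same for the moment, N m; "opening": opening from 0.0 (shut) to 1.0 (fully open); "grasp_force": force on a finger pad.
Only numpy, scipy, OpenCV 4.12 (cv2) and the standard library are available. Lean on these libraries where they do the work, as an engineer would, in place of code of your own. Each camera call takes 0.05 s, during which the arm holds its last target. There are 200 camera calls.

## Working session

There is one attempt and no reset: what is moved stays moved. The work goes in short steps, Python scripts to look and compute and a tool call to move; the robot and the scene stay as the last step left them, time stands still between calls to the robot, and variables do not carry over. Pictures are saved under pics/ and viewed, at most 10 in all, crops included, and the job is handed in when it is done.

Besides the shell and the picture viewer there is one more tool, called after ">>>" by a JSON object that holds its "op" and its "data". apply_moves: Moves the arm, as the interface text tells. Shifts and turns lie within -1 to 1; 1 stands for 200 mm of shift or pi/2 rad of turn. Its arguments: {"type":"object","properties":{"steps":{"type":"array"}},"required":["steps"]}

```bash
mkdir -p pics; ls; cat > h.py <<'E'
import numpy as np,cv2
from rig import ctrl,viewer,ticket
def cloud(n):
    im,d=viewer.snapshot(n);i=viewer.camera_info(n);K=np.array(i["K"]);T=np.array(i["T"])
    v,u=np.indices(d.shape);P=np.stack([(u-K[0,2])/K[0,0]*d,(v-K[1,2])/K[1,1]*d,d],-1)
    P=P@T[:3,:3].T+T[:3,3];P[d==0]=np.nan
    return im,P
E
python3 - <<'E'
from h import *
for n in("scene","top"):
    im,P=cloud(n);np.savez(n+"0.npz",im=im,P=P);cv2.imwrite(f"pics/{n}0.png",cv2.resize(im[...,::-1],(800,600)))
    print(n,viewer.camera_info(n))
print(ctrl.read_state())
E
```

```text
pics
scene {'K': array([[488.16651065,   0.        , 271.31235594],
       [  0.        , 488.16651065, 214.26677433],
       [  0.        ,   0.        ,   1.        ]]), 'T': array([[ 0.45562047, -0.50768364,  0.73120948, -0.20116702],
       [-0.8900872 , -0.24834447,  0.38219079, -0.57731234],
       [-0.01244018, -0.82497415, -0.56503354,  0.73417077],
       [ 0.        ,  0.        ,  0.        ,  1.        ]])}
top {'K': array([[544.16925582,   0.        , 281.20828006],
       [  0.        , 544.16925582, 208.38467965],
       [  0.        ,   0.        ,   1.        ]]), 'T': array([[-0.02982129, -0.98795555,  0.15183718,  0.37363067],
       [-0.99952211,  0.02823741, -0.01257749, -0.11163432],
       [ 0.00813851, -0.15213969, -0.98832549,  1.73791705],
       [ 0.        ,  0.        ,  0.        ,  1.        ]])}
{'clock': 0.1, 'joint_pos': array([-79.3263071 ,  24.4464883 ,   4.23045506,  92.0478448 ,
        -1.95309119,  63.6455263 ,  -3.84364166]), 'qvel': array([-0.02176071, -0.05380266, -0.00378278, -0.19202172, -0.0036664 ,
        0.07613892,  0.0048762 ]), 'effort': array([ 6.40602491e-03, -9.51535249e+01,  3.77089575e+00, -4.64402676e+01,
        1.96578470e-02,  6.56355929e-03, -4.66904987e-05]), 'tcp_pos': array([0.22232366, 0.63696292, 0.24968082]), 'tool_rot': array([[-9.44151844e-01,  3.29510548e-01, -3.06754944e-04],
       [ 3.29510679e-01,  9.44151158e-01, -1.14187586e-03],
       [-8.66371042e-05, -1.17918323e-03, -9.99999301e-01]]), 'ft_force': array([-0.64197712, -0.2402531 , -0.24120566]), 'moment': array([-0.00577359, -0.04305759,  0.03089275]), 'grasp_force': 0.0, 'opening': 0.9995242178379202}
```

View pics/scene0.png

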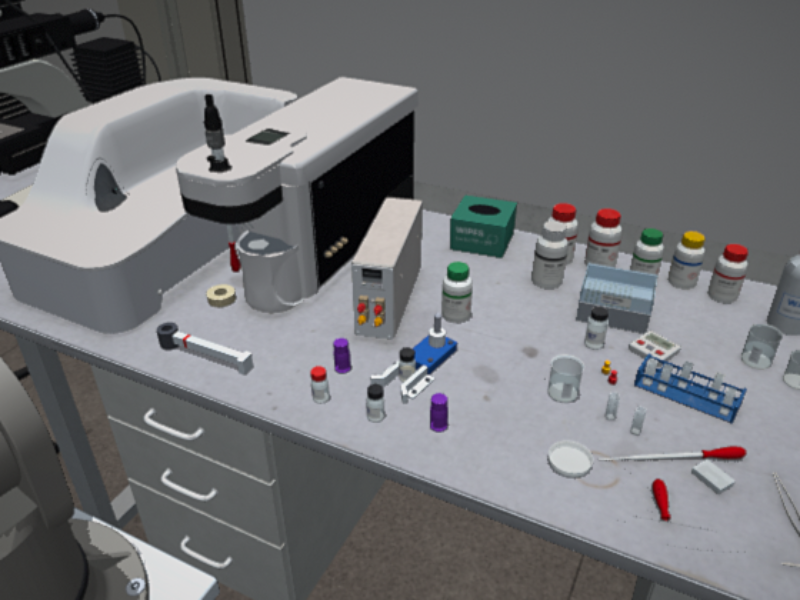

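View pics/top0.png

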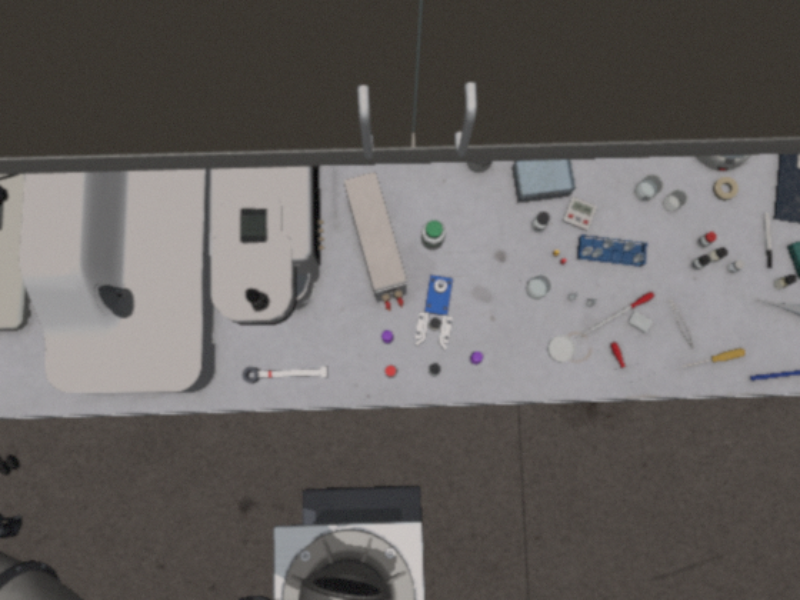

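The scene view shows the blue block and post at (435,350), with a black-capped vial in the lane at (407,362). The red vial is at (320,385), the free black vial at (375,402), purple decoys at (342,355) and (438,412), and the bar's boss at (168,335) with its tab at (243,360). In the top view the block is at (438,295), the lane vial at (434,323), red at (391,370), black at (434,369) and the bar from (251,375) to (325,372).

```bash
python3 - <<'E'
from h import *
S=560/800
for n in("top","scene"):
    z=np.load(n+"0.npz");im=z["im"];P=z["P"]
    hsv=cv2.cvtColor(im,cv2.COLOR_RGB2HSV).astype(int);Z=P[...,2]
    def box(nm,a,b,c,d,lo,hi,m=None):
        k=np.zeros(Z.shape,bool);k[int(c*S):int(d*S),int(a*S):int(b*S)]=1
        k&=(Z>lo)&(Z<hi)
        if m is not None:k&=m
        q=P[k]
        if len(q): 
            e,r,_=cv2.minEnclosingCircle(q[:,:2].astype(np.float32)),0,0
            c2,w,V=None,*np.linalg.eigh(np.cov(q[:,:2].T)) if len(q)>2 else (0,0)
            print(n,nm,len(q),"mean",q.mean(0).round(4),"mid",np.round((np.percentile(q,2,0)+np.percentile(q,98,0))/2,4),"ext",np.round(np.ptp(q,0),3),"ang",np.degrees(np.arctan2(V[1,1],V[0,1])).round(1))
    blue=(hsv[...,0]>100)&(hsv[...,0]<125)&(hsv[...,1]>120);red=((hsv[...,0]<8)|(hsv[...,0]>172))&(hsv[...,1]>110)
    R={"top":dict(red=(375,408,350,388),black=(420,448,355,385),lanev=(424,446,310,335),block=(410,470,265,320),post=(430,452,272,298),p1=(375,400,325,350),p2=(465,490,345,370),bar=(235,335,355,395),railL=(410,430,305,352),railR=(438,460,305,352),deg=(340,420,165,310)),
       "scene":dict(red=(305,335,360,405),black=(360,390,378,425),lanev=(395,420,340,385),block=(395,465,325,375),post=(428,450,310,350),p1=(330,355,335,375),p2=(425,452,390,435),bar=(150,260,315,380),railL=(365,400,355,390),railR=(395,440,370,400),deg=(345,430,195,345))}[n]
    for k in("red","black","lanev","p1","p2"):box(k,*R[k],.048,.062)
    box("block",*R["block"],.012,.027,blue);box("post",*R["post"],.062,.09);box("collar",*R["post"],.036,.05)
    box("bar",*R["bar"],.02,.045);box("band",*R["bar"],.02,.045,red)
    box("railL",*R["railL"],.012,.027);box("railR",*R["railR"],.012,.027);box("deg",*R["deg"],.14,.17)
    k=blue&(Z>.012)&(Z<.027);q=P[k].astype(np.float32)
    a,b,c,d=R["block"];kk=np.zeros_like(k);kk[int(c*S):int(d*S),int(a*S):int(b*S)]=1;q=P[k&kk][:,:2].astype(np.float32)
    print("blockrect",cv2.minAreaRect(q),cv2.boxPoints(cv2.minAreaRect(q)).round(4).tolist())
    a,b,c,d=R["bar"];kk=np.zeros_like(k);kk[int(c*S):int(d*S),int(a*S):int(b*S)]=1;q=P[kk&(Z>.022)&(Z<.045)]
    print("barrect",cv2.minAreaRect(q[:,:2].astype(np.float32)))
    for nm,(a,b,c,d) in {"red":R["red"],"lanev":R["lanev"]}.items():
        print(nm,"zmax",np.nanpercentile(Z[int(c*S):int(d*S),int(a*S):int(b*S)],[2,50,98]).round(4))
t=np.load("top0.npz")["im"][int(180*S):int(400*S),int(230*S):int(500*S)]
s=np.load("scene0.npz")["im"][210:320,90:340]
cv2.imwrite("pics/t1.png",np.vstack([cv2.resize(t,(560,456),interpolation=2)[-330:],cv2.resize(s,(560,246),interpolation=2)])[...,::-1])
E
```

```text
File "<stdin>", line 13
    c2,w,V=None,*np.linalg.eigh(np.cov(q[:,:2].T)) if len(q)>2 else (0,0)
                                                   ^^
SyntaxError: invalid syntax
```

```bash
cat > m.py <<'E'
from h import *
import sys
S=560/800
for n in("top","scene"):
    z=np.load(n+"0.npz");im=z["im"];P=z["P"]
    hsv=cv2.cvtColor(im,cv2.COLOR_RGB2HSV).astype(int);Z=P[...,2]
    def win(a,b,c,d):
        k=np.zeros(Z.shape,bool);k[int(c*S):int(d*S),int(a*S):int(b*S)]=1;return k
    def box(nm,w,lo,hi,m=True):
        q=P[win(*w)&(Z>lo)&(Z<hi)&m]
        if len(q)<3:print(n,nm,len(q));return
        V=np.linalg.eigh(np.cov(q[:,:2].T))[1]
        print(n,nm,len(q),"mean",q.mean(0).round(4),"mid",np.round((np.percentile(q,2,0)+np.percentile(q,98,0))/2,4),"ext",np.round(np.ptp(q,axis=0),3),"ang",np.degrees(np.arctan2(V[1,1],V[0,1])).round(1))
    blue=(hsv[...,0]>100)&(hsv[...,0]<125)&(hsv[...,1]>120);red=((hsv[...,0]<8)|(hsv[...,0]>172))&(hsv[...,1]>110)
    R={"top":dict(red=(375,408,350,388),black=(420,448,355,385),lanev=(424,446,310,335),block=(410,470,265,320),post=(430,452,272,298),p1=(375,400,325,350),p2=(465,490,345,370),bar=(235,335,355,395),railL=(410,430,305,352),railR=(438,460,305,352),deg=(340,420,165,310)),
       "scene":dict(red=(305,335,360,405),black=(360,390,378,425),lanev=(395,420,340,385),block=(395,465,325,375),post=(428,450,310,350),p1=(330,355,335,375),p2=(425,452,390,435),bar=(150,260,315,380),railL=(365,400,355,390),railR=(395,440,370,400),deg=(345,430,195,345))}[n]
    for k in("red","black","lanev","p1","p2"):box(k,R[k],.048,.062)
    box("block",R["block"],.012,.027,blue);box("post",R["post"],.062,.09);box("collar",R["post"],.036,.05)
    box("bar",R["bar"],.02,.045);box("band",R["bar"],.02,.045,red)
    box("railL",R["railL"],.012,.027);box("railR",R["railR"],.012,.027);box("deg",R["deg"],.14,.17)
    q=P[win(*R["block"])&blue&(Z>.012)&(Z<.027)][:,:2].astype(np.float32)
    r=cv2.minAreaRect(q);print("blockrect",r,cv2.boxPoints(r).round(4).tolist())
    q=P[win(*R["bar"])&(Z>.022)&(Z<.045)]
    print("barrect",cv2.minAreaRect(q[:,:2].astype(np.float32)))
t=np.load("top0.npz")["im"][int(180*S):int(400*S),int(230*S):int(500*S)]
s=np.load("scene0.npz")["im"][210:320,90:340]
cv2.imwrite("pics/t1.png",np.vstack([cv2.resize(t,(560,456),interpolation=2)[-330:],cv2.resize(s,(560,246),interpolation=2)])[...,::-1])
E
python3 m.py
```

```text
top red 47 mean [ 0.4739 -0.1032  0.0551] mid [ 0.4736 -0.103   0.0546] ext [0.022 0.019 0.013] ang -177.0
top black 39 mean [ 0.4762 -0.1989  0.0548] mid [ 0.4756 -0.1994  0.0549] ext [0.022 0.022 0.013] ang 138.7
top lanev 45 mean [ 0.5761 -0.2043  0.0551] mid [ 0.5765 -0.204   0.0549] ext [0.022 0.023 0.012] ang 132.7
top p1 43 mean [ 0.5515 -0.098   0.0548] mid [ 0.5516 -0.0974  0.0549] ext [0.022 0.022 0.013] ang 77.6
top p2 46 mean [ 0.4996 -0.2938  0.0555] mid [ 0.4987 -0.2941  0.0547] ext [0.023 0.022 0.013] ang -155.7
top block 232 mean [ 0.6328 -0.2134  0.02  ] mid [ 0.6422 -0.2143  0.0199] ext [0.085 0.056 0.014] ang 172.4
top post 14 mean [ 0.6581 -0.2186  0.078 ] mid [ 0.659  -0.2182  0.0769] ext [0.011 0.01  0.024] ang 130.6
top collar 39 mean [ 0.6582 -0.2188  0.0427] mid [ 0.6599 -0.2188  0.0428] ext [0.027 0.026 0.013] ang 66.6
top bar 323 mean [0.4766 0.1316 0.0312] mid [0.4766 0.1267 0.0316] ext [0.032 0.184 0.025] ang 90.6
top band 0
top railL 82 mean [ 0.5772 -0.1815  0.02  ] mid [ 0.5771 -0.1774  0.0198] ext [0.089 0.032 0.015] ang 166.6
top railR 125 mean [ 0.5
[... 1726 characters left out ...]
183] mid [ 0.5579 -0.1768  0.0176] ext [0.057 0.032 0.014] ang 157.5
scene railR 176 mean [ 0.5594 -0.2162  0.0188] mid [ 0.5561 -0.208   0.0192] ext [0.081 0.049 0.015] ang -174.7
scene deg 1693 mean [ 0.7452 -0.081   0.1538] mid [ 0.7564 -0.0454  0.15  ] ext [0.263 0.192 0.029] ang -160.0
blockrect ((0.641700267791748, -0.21615156531333923), (0.05291596055030823, 0.08458136022090912), 82.0249252319336) [[0.5960999727249146, -0.23649999499320984], [0.6798999905586243, -0.24819999933242798], [0.6873000264167786, -0.19580000638961792], [0.6035000085830688, -0.18410000205039978]]
barrect ((0.47912299633026123, 0.12957178056240082), (0.03434286639094353, 0.18693886697292328), 2.283109664916992)
```

View pics/t1.png

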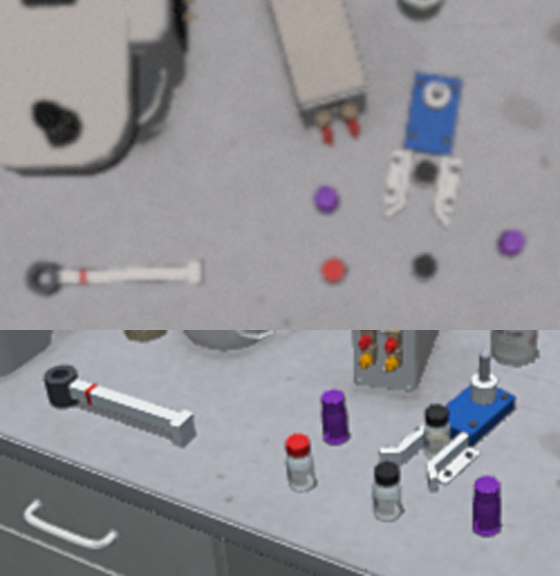

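The crop shows the bar's boss at (44,277) with the red band beside it at (82,276). The lane vial at (425,172) stands between the rails, red is at (333,270) and black at (425,266) before the mouth, and the two purple decoys are off to the sides. Next I'll fit the lane yaw, fit the bar, and check the height of obstacles on the approach.

```bash
python3 - <<'E'
from h import *
from scipy.optimize import minimize
Bl=[];Ra=[];Ba=[];Bo=[]
for n in("top","scene"):
    z=np.load(n+"0.npz");im=z["im"];P=z["P"];hsv=cv2.cvtColor(im,cv2.COLOR_RGB2HSV).astype(int)
    X,Y,Z=P[...,0],P[...,1],P[...,2]
    blue=(hsv[...,0]>100)&(hsv[...,0]<125)&(hsv[...,1]>120)
    near=(X>.5)&(X<.7)&(Y>-.27)&(Y<-.15)
    Bl.append(P[near&blue&(Z>.015)&(Z<.024)]);
    Ra.append(P[near&~blue&(Z>.015)&(Z<.0235)&(X<.60)])
    b=(X>.44)&(X<.52)&(Y>.02)&(Y<.24)
    Ba.append(P[b&(Z>.025)&(Z<.0325)]);Bo.append(P[b&(Z>.0335)&(Z<.04)])
    if n=="top":
        for y in np.arange(-.3,.75,.1):
            k=(Y>y)&(Y<y+.1)&(X>.1)&(X<.75)&(Z>.06)
            if k.any():print("obst y",y.round(2),"xmin",X[k].min().round(3),[(xx,Z[k&(X<xx)].max().round(3)) for xx in(.45,.55,.65,.75) if (k&(X<xx)).any()])
B=np.vstack(Bl)[:,:2];R=np.vstack(Ra)[:,:2]
def loc(p,q):
    c,s=np.cos(p[2]),np.sin(p[2]);d=q-p[:2];return d@np.array([[c,-s],[s,c]])
def cost(p):
    b=loc(p,B)*1e3;r=loc(p,R)*1e3
    f=lambda v:np.minimum(np.maximum(v,0),4).sum()
    c=f(abs(b[:,1])-26)+f(b[:,0]-26)+f(-60-b[:,0])
    m=(r[:,0]>-120)&(r[:,0]<-62);c+=2*np.minimum(np.maximum(15.5-abs(r[m,1]),0),4).sum()
    return c
best=min((minimize(cost,[.659,-.2185,np.radians(a)],method="Nelder-Mead",options=dict(initial_simplex=[[.659,-.2185,np.radians(a)],[.662,-.2185,np.radians(a)],[.659,-.2155,np.radians(a)],[.659,-.2185,np.radians(a+2)]])) for a in(-13,-11,-10,-9,-7)),key=lambda r:r.fun)
p=best.x;print("lane",p[:2].round(4),np.degrees(p[2]).round(2),best.fun)
for y in(-13,-12,-11,-10,-9,-8,-7):print(y,round(cost([.659,-.2185,np.radians(y)]),1),end="; ")
for nm,q in dict(red=[.4737,-.1032],black=[.4760,-.1998],lv=[.5760,-.204]).items():print(nm,loc(p,np.array([q]))*1e3)
bo=np.vstack(Bo);print("boss",[ (len(b),b[:,:2].mean(0).round(4),((b.max(0)+b.min(0))/2)[:2].round(4)) for b in Bo])
for b in Ba:
    a=b[(b[:,1]<.165)&(b[:,1]>.06)];f=np.polyfit(a[:,1],a[:,0],1);print("arm",len(a),f,"x at .163",np.polyval(f,.163).round(4),"ymin",b[:,1].min().round(4))
E
```

```text
obst y -0.3 xmin 0.468 [(0.55, np.float64(0.068)), (0.65, np.float64(0.068)), (0.75, np.float64(1.184))]
obst y -0.2 xmin 0.465 [(0.55, np.float64(0.065)), (0.65, np.float64(0.162)), (0.75, np.float64(1.189))]
obst y -0.1 xmin 0.472 [(0.55, np.float64(0.066)), (0.65, np.float64(0.162)), (0.75, np.float64(1.194))]
obst y 0.0 xmin 0.115 [(0.45, np.float64(0.541)), (0.55, np.float64(0.541)), (0.65, np.float64(0.541)), (0.75, np.float64(1.197))]
obst y 0.1 xmin 0.113 [(0.45, np.float64(0.534)), (0.55, np.float64(0.534)), (0.65, np.float64(0.534)), (0.75, np.float64(1.2))]
obst y 0.2 xmin 0.16 [(0.45, np.float64(0.739)), (0.55, np.float64(0.739)), (0.65, np.float64(0.739)), (0.75, np.float64(1.142))]
obst y 0.3 xmin 0.166 [(0.45, np.float64(0.765)), (0.55, np.float64(0.765)), (0.65, np.float64(0.765)), (0.75, np.float64(0.943))]
obst y 0.4 xmin 0.209 [(0.45, np.float64(0.697)), (0.55, np.float64(0.697)), (0.65, np.float64(0.697)), (0.75, np.float64(0.697))]
obst y 0.5 xmin 0.186 [(0.45, np.float64(0.352)), (0.55, np.float64(0.352)), (0.65, np.float64(0.352)), (0.75, np.float64(0.352))]
obst y 0.6 xmin 0.499 [(0.55, np.float64(0.142)), (0.65, np.float64(0.227)), (0.75, np.float64(0.245))]
obst y 0.7 xmin 0.613 [(0.65, np.float64(0.062)), (0.75, np.float64(0.064))]
lane [ 0.6579 -0.2184] -10.59 268.270962753063
-13 417.5; -12 314.2; -11 272.6; -10 277.1; -9 329.2; -8 437.1; -7 586.0; red [[-202.26642503   79.36647486]]
black [[-182.25193689  -15.16537302]]
lv [[-83.18339843  -0.91529627]]
boss [(81, array([0.4757, 0.1483]), array([0.4757, 0.1275])), (96, array([0.4762, 0.1977]), array([0.4761, 0.1563]))]
arm 98 [-0.01056838  0.47818305] x at .163 0.4765 ymin 0.0377
arm 196 [-0.00701709  0.4774334 ] x at .163 0.4763 ymin 0.0362
```

>>> {"op": "apply_moves", "data": {"steps": [[[0.39,-1,0,0,0,-0.47,-0.2],[0.39,-1,0,0,0,-0.47,-0.2],[0.39,-1,0,0,0,-0.47,-0.2],[0.39,-1,0,0,0,-0.47,-0.2],[0.39,-1,0,0,0,-0.47,-0.2]]]}}

```text
clock: 0.72
tcp_pos: [0.3014, 0.4354, 0.2505]
tool_rot: [[-0.472, 0.881, -0.0], [0.881, 0.472, 0.0], [0.0, -0.0, -1.0]]
ft_force: [0.2, 1.1, 0.0]
opening: 0.601
grasp_force: 0.0
```

>>> {"op": "apply_moves", "data": {"steps": [[[0.45,-1,0,0,0,-0.47,-0.2],[0.45,-1,0,0,0,-0.47,-0.2],[0.45,-1,0,0,0,-0.47,-0.2],[0.45,-1,0,0,0,-0.47,-0.2],[0.45,-1,0,0,0,-0.47,-0.2]]]}}

```text
clock: 1.35
tcp_pos: [0.3912, 0.2361, 0.2505]
tool_rot: [[0.242, 0.97, 0.0], [0.97, -0.242, 0.0], [0.0, 0.0, -1.0]]
ft_force: [-0.2, 0.3, 0.0]
opening: 0.601
grasp_force: 0.0
```

>>> {"op": "apply_moves", "data": {"steps": [[[0.3,-1,0,0,0,-0.47,-0.2],[0.3,-1,0,0,0,-0.47,-0.2],[0.3,-1,0,0,0,-0.47,-0.2],[0.3,-1,0,0,0,-0.47,-0.2],[0.3,-1,0,0,0,-0.47,-0.2]]]}}

```text
clock: 1.98
tcp_pos: [0.451, 0.0373, 0.2503]
tool_rot: [[0.83, 0.558, 0.0], [0.558, -0.83, -0.0], [-0.0, 0.001, -1.0]]
ft_force: [0.4, 0.6, -0.3]
opening: 0.599
grasp_force: 0.0
```

>>> {"op": "apply_moves", "data": {"steps": [[[0.12,-1,0,0,0,-0.494,-0.2],[0.12,-1,0,0,0,-0.494,-0.2],[0.12,-1,0,0,0,-0.494,-0.2],[0.12,-1,0,0,0,-0.494,-0.2],[0.12,-1,0,0,0,-0.494,-0.2],[0.12,-1,0,0,0,-0.494,-0.2]]]}}

```text
clock: 2.72
tcp_pos: [0.4749, -0.1606, 0.25]
tool_rot: [[0.984, -0.176, -0.001], [-0.176, -0.984, 0.0], [-0.001, -0.0, -1.0]]
ft_force: [-0.5, -0.1, 0.5]
opening: 0.6
grasp_force: 0.0
```

```bash
python3 - <<'E'
from h import *
s=ctrl.read_state();print(s["tcp_pos"],s["joint_pos"],np.degrees(np.arctan2(s["tool_rot"][1,1],s["tool_rot"][0,1])))
im,d=viewer.snapshot("wrist");i=viewer.camera_info("wrist");print({k:np.round(v,4) for k,v in i.items()} if isinstance(i,dict) else i)
np.savez("w0.npz",im=im,d=d,p=s["tcp_pos"],R=s["tool_rot"]);cv2.imwrite("pics/w0.png",im[...,::-1])
E
```

```text
[ 0.47490978 -0.16061545  0.24998991] [-36.68934817  11.37909889  55.2520687  116.11980729 -11.03921234
  57.86212613 -76.17187241] -100.13178324020697
{'K': array([[325.1923,   0.    , 279.1818],
       [  0.    , 325.1923, 204.6093],
       [  0.    ,   0.    ,   1.    ]]), 'tool_from_camera': array([[ 8.000e-04, -9.663e-01, -2.573e-01,  6.430e-02],
       [ 1.000e+00,  7.000e-04,  6.000e-04,  5.000e-04],
       [-4.000e-04, -2.573e-01,  9.663e-01, -1.244e-01],
       [ 0.000e+00,  0.000e+00,  0.000e+00,  1.000e+00]])}
```

View pics/w0.png

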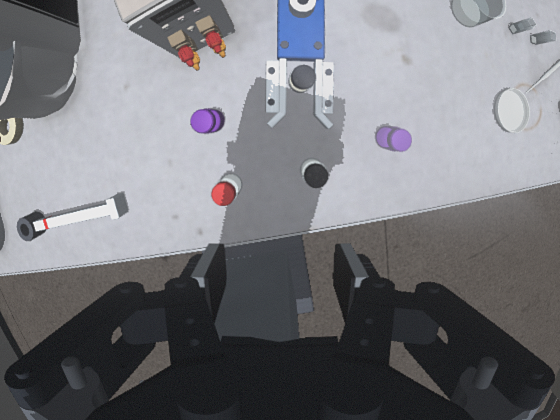

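The wrist view shows the lane running straight up the picture, with the block at (302,25), the lane vial at (302,76) and the flare at (270–330,120). Red is at (224,192), black at (315,174), and the bar's boss is at (30,226) with its tab at (118,206). I'll turn these into world positions.

```bash
cat >> h.py <<'E'
def wcloud(im,d,p,R):
    i=viewer.camera_info("wrist");K=np.array(i["K"]);T=np.array(i["tool_from_camera"])
    v,u=np.indices(d.shape);a=(u-K[0,2])/K[0,0];b=(v-K[1,2])/K[1,1];th=np.hypot(a,b)+1e-9
    t=np.tan(th)/th;P=np.stack([a*t*d,b*t*d,d],-1)@T[:3,:3].T+T[:3,3]
    P=P@R.T+p;P[(d==0)|(th>1.4)]=np.nan
    return P
def wshot():
    s=ctrl.read_state();im,d=viewer.snapshot("wrist");return im,wcloud(im,d,s["tcp_pos"],s["tool_rot"])
E
cat > w.py <<'E'
from h import *
def ana(im,P,W):
    Z=P[...,2];o={}
    for k,(a,b,c,d,lo,hi) in W.items():
        m=np.zeros(Z.shape,bool);m[c:d,a:b]=1;q=P[m&(Z>lo)&(Z<hi)]
        if len(q)<3:print(k,len(q));continue
        c,r=cv2.minEnclosingCircle(q[:,:2].astype(np.float32))
        print(k,len(q),"mean",q.mean(0).round(4),"circ",np.round(c,4),round(r,4),"mid",((q.max(0)+q.min(0))/2).round(4));o[k]=q
    return o
E
python3 - <<'E'
from w import *
z=np.load("w0.npz");im=z["im"];P=wcloud(im,z["d"],z["p"],z["R"])
print("bench z",np.nanmedian(P[140:160,420:450,2]))
o=ana(im,P,dict(red=(205,245,170,212,.052,.06),black=(298,335,155,190,.052,.06),lanev=(288,318,62,92,.052,.06),boss=(15,50,205,240,.033,.04),arm=(45,105,195,235,.024,.033),tab=(100,130,185,220,.024,.034)))
a=o["arm"];f=np.polyfit(a[:,1],a[:,0],1);print("arm",f,a[:,1].min(),np.polyval(f,.162))
hsv=cv2.cvtColor(im,cv2.COLOR_RGB2HSV).astype(int);red=((hsv[...,0]<8)|(hsv[...,0]>172))&(hsv[...,1]>110)
m=np.zeros(red.shape,bool);m[205:240,30:60]=1;q=P[m&red];print("band",len(q),np.median(q,0))
# rails inner edges, bench gap
Z=P[...,2];hsv
for v in(64,70,90,96,102,108):
    r=P[v,255:350];k=(r[:,2]>.014)&(r[:,2]<.026);u=np.where(k)[0]+255
    L=u[u<300];Rr=u[u>300]
    if len(L) and len(Rr):print(v,L.max(),Rr.min(),"in L",P[v,L.max()].round(4),"R",P[v,Rr.min()].round(4),"mid",((P[v,L.max()]+P[v,Rr.min()])/2)[:2].round(4),np.linalg.norm(P[v,L.max()]-P[v,Rr.min()]).round(4))
E
```

```text
bench z 0.0008665255544074851
red 437 mean [ 0.4759 -0.1033  0.0562] circ [ 0.4755 -0.1028] 0.0123 mid [ 0.4755 -0.1027  0.0553]
black 438 mean [ 0.4776 -0.1989  0.0563] circ [ 0.4774 -0.1988] 0.0122 mid [ 0.4774 -0.1991  0.0553]
lanev 480 mean [ 0.5762 -0.2028  0.0565] circ [ 0.5763 -0.2032] 0.0125 mid [ 0.5763 -0.2031  0.0554]
boss 258 mean [0.4773 0.2011 0.036 ] circ [0.477 0.203] 0.0187 mid [0.4774 0.2021 0.0356]
arm 693 mean [0.4782 0.1052 0.0303] circ [0.4773 0.1092] 0.0566 mid [0.4776 0.1092 0.0286]
tab 324 mean [0.4784 0.0462 0.0299] circ [0.4784 0.0484] 0.0166 mid [0.4784 0.05   0.0286]
arm [-0.01544094  0.47980826] 0.05309406644565365 0.4773068255177706
band 28 [0.47791784 0.16105022 0.03077742]
64 285 315 in L [ 0.5976 -0.1895  0.0193] R [ 0.5925 -0.2215  0.0193] mid [ 0.595  -0.2055] 0.0324
70 285 315 in L [ 0.5908 -0.1883  0.0203] R [ 0.5856 -0.22    0.0213] mid [ 0.5882 -0.2041] 0.0322
90 295 315 in L [ 0.567  -0.1948  0.0227] R [ 0.5638 -0.2161  0.0218] mid [ 0.5654 -0.2055] 0.0215
96 285 314 in L [ 0.5624 -0.1832  0.023 ] R [ 0.5578 -0.2147  0.0152] mid [ 0.5601 -0.1989] 0.0328
102 285 314 in L [ 0.5561 -0.1821  0.0195] R [ 0.5511 -0.2133  0.0174] mid [ 0.5536 -0.1977] 0.0316
108 285 314 in L [ 0.5497 -0.181   0.0204] R [ 0.5446 -0.2121  0.0176] mid [ 0.5471 -0.1966] 0.0317
```

>>> {"op": "apply_moves", "data": {"steps": [[[0.014,-0.182,-0.1,0,0,0,-0.2],[0.014,-0.182,-0.4,0,0,0,-0.2],[0.014,-0.182,-0.7,0,0,0,-0.2],[0.014,-0.182,-0.9,0,0,0,-0.2],[0.014,-0.182,-1.0,0,0,0,-0.2],[0.014,-0.182,-1.0,0,0,0,-0.2]]]}}

```text
clock: 3.52
tcp_pos: [0.4768, -0.1978, 0.0493]
tool_rot: [[0.984, -0.18, -0.002], [-0.18, -0.984, 0.001], [-0.002, -0.001, -1.0]]
ft_force: [0.6, 0.3, 0.4]
opening: 0.599
grasp_force: 0.0
```

```bash
python3 - <<'E'
from h import *
s=ctrl.read_state();print(s["tcp_pos"],np.degrees(np.arctan2(s["tool_rot"][1,1],s["tool_rot"][0,1])),s["ft_force"])
im,d=viewer.snapshot("wrist");cv2.imwrite("pics/w1.png",im[...,::-1])
E
```

```text
[ 0.47678468 -0.19776818  0.04930299] -100.36469748676679 [0.5550611  0.31165608 0.40920104]
```

View pics/w1.png

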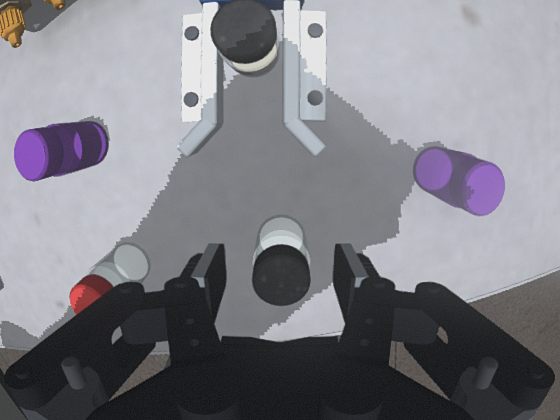

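The black vial at (281,270) sits centred between the pads (inner faces at 222 and 337), and nothing else is within the fingers' reach. I'll lower slightly and close.

>>> {"op": "apply_moves", "data": {"steps": [[[0,0,-0.03,0,0,0,-0.2],[0,0,-0.03,0,0,0,0.1],[0,0,-0.03,0,0,0,0.3],[0,0,-0.03,0,0,0,0.4],[0,0,-0.03,0,0,0,0.5],[0,0,-0.03,0,0,0,0.5],[0,0,-0.03,0,0,0,0.5]]]}}

```text
clock: 4.45
tcp_pos: [0.4776, -0.1991, 0.0448]
tool_rot: [[0.983, -0.184, 0.001], [-0.184, -0.983, 0.0], [0.001, -0.001, -1.0]]
ft_force: [-1.2, 2.7, 12.1]
opening: 0.278
grasp_force: 58.2
```

>>> {"op": "apply_moves", "data": {"steps": [[[0,0,0.0025,0,0,0,0.5],[0.03,0.03,0.0025,0,0,0,0.5],[0.066,0.066,0.0025,0,0,0,0.5],[0.066,0.066,0.0025,0,0,0,0.5],[0.12,0.056,0.0025,0,0,0,0.5],[0.18,0.045,0.0025,0,0,0,0.5],[0.24,0.034,0.0025,0,0,0,0.5],[0.291,0.024,0.0025,0,0,0,0.5],[0.291,0.024,0.0025,0,0,0,0.5]]]}}

```text
clock: 5.58
tcp_pos: [0.5366, -0.1938, 0.045]
tool_rot: [[0.983, -0.183, 0.001], [-0.183, -0.983, 0.0], [0.001, -0.0, -1.0]]
ft_force: [0.1, 1.0, 7.2]
opening: 0.278
grasp_force: 59.3
```

```bash
python3 - <<'E'
from h import *
s=ctrl.read_state();print(s["tcp_pos"],s["ft_force"])
im,d=viewer.snapshot("wrist");cv2.imwrite("pics/w2.png",im[...,::-1])
E
```

```text
[ 0.53662698 -0.19382929  0.04497139] [0.07658882 1.03570233 7.18195488]
```

View pics/w2.png

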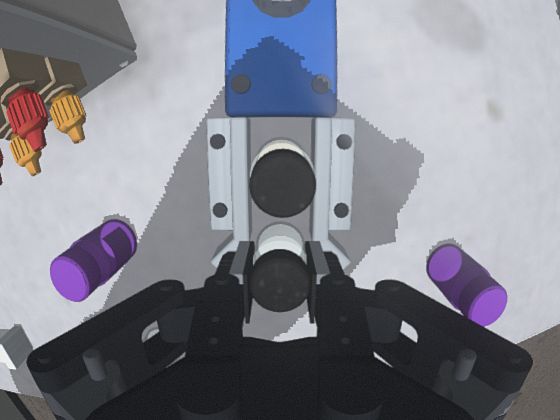

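The held vial at (281,280) is upright and centred between the rails, with the lane vial at (283,182) just ahead and the block face at row 117. I'll keep sliding in slowly.

>>> {"op": "apply_moves", "data": {"steps": [[[0.04,-0.007,0,0,0,0,0.5],[0.07,-0.013,0,0,0,0,0.5],[0.095,-0.0175,0,0,0,0,0.5],[0.105,-0.0195,0,0,0,0,0.5],[0.105,-0.0195,0,0,0,0,0.5]]]}}

```text
clock: 6.25
tcp_pos: [0.5565, -0.1976, 0.045]
tool_rot: [[0.983, -0.184, -0.001], [-0.184, -0.983, 0.001], [-0.001, -0.001, -1.0]]
ft_force: [-6.0, 0.5, 14.3]
opening: 0.283
grasp_force: 60.0
```

>>> {"op": "apply_moves", "data": {"steps": [[[0.006,-0.001,0,0,0,0,0.5],[0.01,-0.002,0,0,0,0,0.5],[0.01,-0.002,0,0,0,0,0.5]]]}}

```text
clock: 6.62
tcp_pos: [0.558, -0.1979, 0.045]
tool_rot: [[0.983, -0.184, -0.002], [-0.184, -0.983, 0.001], [-0.002, -0.001, -1.0]]
ft_force: [-9.2, 3.0, 17.6]
opening: 0.277
grasp_force: 60.5
```

```bash
python3 - <<'E'
from w import *
im,P=wshot();hsv=cv2.cvtColor(im,cv2.COLOR_RGB2HSV).astype(int)
blue=(hsv[...,0]>100)&(hsv[...,0]<125)&(hsv[...,1]>120)
e=np.array([.9833,-.1822]);n=np.array([.1822,.9833]);o=np.array([.6588,-.2180])
q=P[blue&(P[...,2]>.017)&(P[...,2]<.024)&(P[...,0]>.55)&(P[...,0]<.7)];L=(q[:,:2]-o)
print("block face x",np.percentile(L@e,[.5,1,3]),"y mid",np.percentile(L@n,[1,99]))
q=P[(P[...,2]>.052)&(P[...,2]<.06)&(abs((P[...,:2]-o)@n)<.02)&((P[...,:2]-o)@e<-.05)];x=(q[:,:2]-o)@e
h,b=np.histogram(x,np.arange(-.125,-.05,.002));print(h)
im2,P2=cloud("top")
m=np.zeros(P2.shape[:2],bool);m[200:245,285:325]=1
for a,b in((-.088,-.055),):
    q=P[(P[...,2]>.052)&(P[...,2]<.06)];l=(q[:,:2]-o);l=np.c_[l@e,l@n];l=l[(l[:,0]>a)&(l[:,0]<b)&(abs(l[:,1])<.016)];print("front vial",len(l),cv2.minEnclosingCircle(l.astype(np.float32)))
cv2.imwrite("pics/w3.png",im[...,::-1])
E
```

```text
block face x [-0.0574705  -0.05708994 -0.05600694] y mid [-0.02434557  0.02486784]
[  0   0   0   0   1  28 105 188 244 248 275 289 280 311 305 287 534  93
  24 140 213 277 314 332 347 341 343 320 303 251 114   0   0   0   0   0
   0]
front vial 3319 ((-0.07583398371934891, 0.00020851478620897979), 0.012351899407804012)
```

View pics/w3.png

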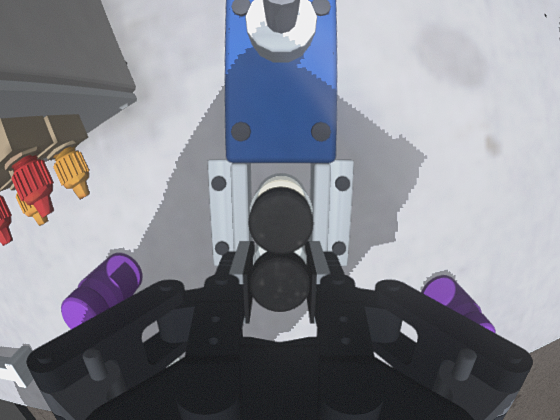

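The two caps at (281,220) and (279,282) are in line, but there is still a small gap between the front vial and the block face at row 162. I'll creep forward, watching the force.

>>> {"op": "apply_moves", "data": {"steps": [[[0.005,-0.001,0.002,0,0,0,0.5],[0.01,-0.002,0.002,0,0,0,0.5],[0.01,-0.002,0.002,0,0,0,0.5]]]}}

```text
clock: 7.1
tcp_pos: [0.5608, -0.1985, 0.0451]
tool_rot: [[0.983, -0.183, -0.0], [-0.183, -0.983, 0.0], [-0.0, -0.0, -1.0]]
ft_force: [-1.1, 0.9, 3.8]
opening: 0.28
grasp_force: 59.3
```

>>> {"op": "apply_moves", "data": {"steps": [[[0.005,-0.001,0,0,0,0,0.5],[0.01,-0.002,0,0,0,0,0.5],[0.01,-0.002,0,0,0,0,0.5]]]}}

```text
clock: 7.48
tcp_pos: [0.5626, -0.1995, 0.0452]
tool_rot: [[0.983, -0.184, 0.0], [-0.184, -0.983, -0.0], [0.0, 0.0, -1.0]]
ft_force: [-0.7, 1.0, -0.3]
opening: 0.275
grasp_force: 58.9
```

>>> {"op": "apply_moves", "data": {"steps": [[[0.005,-0.001,-0.001,0,0,0,0.5],[0.01,-0.002,-0.001,0,0,0,0.5],[0.01,-0.002,-0.001,0,0,0,0.5]]]}}

```text
clock: 7.85
tcp_pos: [0.564, -0.1999, 0.045]
tool_rot: [[0.983, -0.184, -0.001], [-0.184, -0.983, 0.0], [-0.001, -0.0, -1.0]]
ft_force: [-4.9, 0.7, 7.3]
opening: 0.275
grasp_force: 59.7
```

>>> {"op": "apply_moves", "data": {"steps": [[[0.005,-0.001,0,0,0,0,0.5],[0.005,-0.001,0,0,0,0,0.5]]]}}

```text
clock: 8.1
tcp_pos: [0.5643, -0.2, 0.045]
tool_rot: [[0.983, -0.185, -0.002], [-0.185, -0.983, 0.001], [-0.002, -0.001, -1.0]]
ft_force: [-9.9, 3.4, 12.0]
opening: 0.276
grasp_force: 60.4
```

>>> {"op": "apply_moves", "data": {"steps": [[[0.005,-0.001,0.0015,0,0,0,0.5],[0.005,-0.001,0.0015,0,0,0,0.5]]]}}

```text
clock: 8.35
tcp_pos: [0.5645, -0.2001, 0.0451]
tool_rot: [[0.983, -0.185, -0.003], [-0.185, -0.983, 0.001], [-0.003, -0.001, -1.0]]
ft_force: [-13.2, 3.3, 12.9]
opening: 0.282
grasp_force: 60.3
```

```bash
cat > row.py <<'E'
from w import *
# row positions from the top+scene cams and wrist, in lane coordinates (mm)
e=np.array([.9833,-.1822]);n=np.array([.1822,.9833]);o=np.array([.6588,-.2180])
for nm in("wrist","scene"):
    im,P=wshot() if nm=="wrist" else cloud(nm)
    hsv=cv2.cvtColor(im,cv2.COLOR_RGB2HSV).astype(int);blue=(hsv[...,0]>100)&(hsv[...,0]<125)&(hsv[...,1]>120)
    l=np.stack([(P[...,:2]-o)@e,(P[...,:2]-o)@n],-1)*1e3;Z=P[...,2]
    k=blue&(Z>.017)&(Z<.024)&(abs(l[...,1])<22)&(l[...,0]<40)&(l[...,0]>-90)
    print(nm,"face",np.percentile(l[k][:,0],[.3,1,3]).round(1) if k.sum()>10 else None)
    k=(Z>.052)&(Z<.06)&(abs(l[...,1])<16)&(l[...,0]<-50)&(l[...,0]>-150)
    h,b=np.histogram(l[k][:,0],np.arange(-146,-50,2));print(dict(zip(b[:-1].astype(int).tolist(),h.tolist())))
    k2=k&(l[...,0]>-87.5);print("front",cv2.minEnclosingCircle(l[k2].astype(np.float32)) if k2.sum()>5 else None)
s=ctrl.read_state();print(s["tcp_pos"],s["ft_force"])
E
python3 row.py
```

```text
wrist face [-57.7 -57.2 -55.9]
{-146: 0, -144: 0, -142: 0, -140: 0, -138: 0, -136: 0, -134: 0, -132: 0, -130: 0, -128: 0, -126: 0, -124: 0, -122: 0, -120: 0, -118: 0, -116: 0, -114: 0, -112: 0, -110: 0, -108: 35, -106: 120, -104: 207, -102: 224, -100: 256, -98: 294, -96: 279, -94: 296, -92: 294, -90: 285, -88: 306, -86: 414, -84: 66, -82: 39, -80: 159, -78: 238, -76: 277, -74: 315, -72: 337, -70: 346, -68: 349, -66: 342, -64: 317, -62: 287, -60: 236, -58: 79, -56: 0, -54: 0}
front ((-75.93115234375, -0.1266758292913437), 18.954980850219727)
scene face [-58.3 -58.3 -55.5]
{-146: 0, -144: 0, -142: 0, -140: 0, -138: 0, -136: 0, -134: 0, -132: 0, -130: 0, -128: 0, -126: 0, -124: 0, -122: 0, -120: 0, -118: 0, -116: 0, -114: 0, -112: 0, -110: 5, -108: 7, -106: 8, -104: 12, -102: 1, -100: 7, -98: 3, -96: 6, -94: 5, -92: 2, -90: 5, -88: 1, -86: 0, -84: 1, -82: 0, -80: 0, -78: 0, -76: 0, -74: 0, -72: 1, -70: 0, -68: 0, -66: 0, -64: 0, -62: 0, -60: 0, -58: 0, -56: 0, -54: 0}
front None
[ 0.56446684 -0.20010635  0.04506988] [-12.52923986   3.07769048  11.74733214]
```

Forward motion has stopped with the force rising, and the front vial's cap edge coincides with the block face, so the first two are seated. I'll release, rise and go to the red vial.

>>> {"op": "apply_moves", "data": {"steps": [[[0,0,0,0,0,0,0.2],[0,0,0,0,0,0,-0.1],[0,0,0,0,0,0,-0.2],[0,0,0,0,0,0,-0.2],[0,0,0.15,0,0,0,-0.2],[0,0,0.35,0,0,0,-0.2],[-0.2,0.22,0.35,0,0,0,-0.2],[-0.4525,0.4875,0.35,0,0,0,-0.2],[-0.4525,0.4875,0.35,0,0,0,-0.2],[-0.4525,0.4875,0.35,0,0,0,-0.2]]]}}

```text
clock: 9.7
tcp_pos: [0.4764, -0.1022, 0.1156]
tool_rot: [[0.983, -0.183, 0.001], [-0.183, -0.983, 0.0], [0.001, -0.001, -1.0]]
ft_force: [0.8, 0.3, -0.3]
opening: 0.6
grasp_force: 0.0
```

```bash
python3 - <<'E'
from w import *
im,P=wshot();s=ctrl.read_state();print(s["tcp_pos"],s["opening"])
Z=P[...,2];e=np.array([.9833,-.1822]);n=np.array([.1822,.9833]);o=np.array([.6588,-.2180])
hsv=cv2.cvtColor(im,cv2.COLOR_RGB2HSV).astype(int);red=((hsv[...,0]<8)|(hsv[...,0]>172))&(hsv[...,1]>110)
q=P[red&(Z>.053)&(Z<.06)&(P[...,0]<.5)];print("red",len(q),np.round(cv2.minEnclosingCircle(q[:,:2].astype(np.float32))[0],4))
l=np.stack([(P[...,:2]-o)@e,(P[...,:2]-o)@n],-1)*1e3
k=(Z>.053)&(Z<.06)&(abs(l[...,1])<16)&(l[...,0]<-50)&(l[...,0]>-130);x=l[k][:,0]
h,b=np.histogram(x,np.arange(-116,-50,2));print(dict(zip(b[:-1].astype(int).tolist(),h.tolist())))
cv2.imwrite("pics/w4.png",im[...,::-1])
E
```

```text
[ 0.4769351  -0.10304341  0.11571088] 0.5942497027701866
red 1176 [ 0.4759 -0.1023]
{-116: 0, -114: 0, -112: 26, -110: 75, -108: 98, -106: 105, -104: 126, -102: 121, -100: 119, -98: 116, -96: 115, -94: 100, -92: 87, -90: 52, -88: 13, -86: 32, -84: 85, -82: 94, -80: 107, -78: 111, -76: 112, -74: 117, -72: 107, -70: 102, -68: 92, -66: 79, -64: 45, -62: 9, -60: 0, -58: 0, -56: 0, -54: 0}
```

View pics/w4.png

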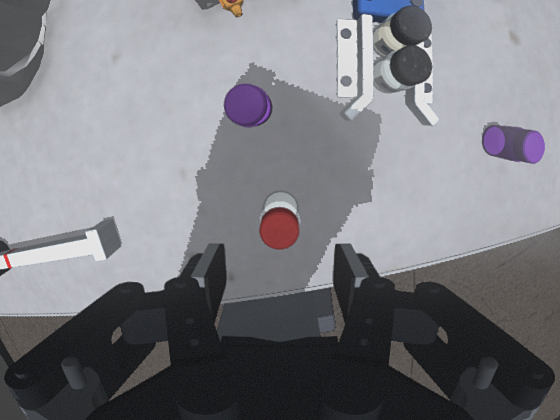

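Both black vials stand upright in the lane at (408,27) and (408,67), with row centres at about -74 and -99.5 mm. The red vial at (281,225) is centred between the pads. I'll descend and grip it.

>>> {"op": "apply_moves", "data": {"steps": [[[0,0,-0.15,0,0,0,-0.2],[0,0,-0.28,0,0,0,-0.2],[0,0,-0.355,0,0,0,-0.2],[0,0,-0.355,0,0,0,0.0],[0,0,-0.355,0,0,0,0.2],[0,0,-0.355,0,0,0,0.3],[0,0,-0.355,0,0,0,0.4],[0,0,-0.355,0,0,0,0.5],[0,0,-0.3525,0,0,0,0.5],[0,0,-0.3525,0,0,0,0.5]]]}}

```text
clock: 11.0
tcp_pos: [0.4764, -0.1027, 0.0452]
tool_rot: [[0.983, -0.184, 0.001], [-0.184, -0.983, 0.0], [0.001, -0.0, -1.0]]
ft_force: [-1.6, 0.4, 7.1]
opening: 0.278
grasp_force: 59.9
```

>>> {"op": "apply_moves", "data": {"steps": [[[0.01,-0.06,0,0,0,0,0.5],[0.025,-0.15,0,0,0,0,0.5],[0.04,-0.24,0,0,0,0,0.5],[0.055,-0.33,0,0,0,0,0.5],[0.068,-0.4165,0,0,0,0,0.5],[0.068,-0.4165,0,0,0,0,0.5],[0.11,-0.424,0,0,0,0,0.5],[0.16,-0.433,0,0,0,0,0.5],[0.21,-0.442,0,0,0,0,0.5],[0.25,-0.449,0,0,0,0,0.5],[0.268,-0.4525,0,0,0,0,0.5],[0.268,-0.4525,0,0,0,0,0.5]]]}}

```text
clock: 12.5
tcp_pos: [0.5294, -0.193, 0.0452]
tool_rot: [[0.983, -0.184, -0.0], [-0.184, -0.983, 0.0], [-0.0, -0.0, -1.0]]
ft_force: [-3.9, -0.2, 15.1]
opening: 0.278
grasp_force: 61.1
```

>>> {"op": "apply_moves", "data": {"steps": [[[0.01,-0.002,0.0015,0,0,0,0.5],[0.02,-0.004,0.0015,0,0,0,0.5],[0.03,-0.0055,0.0015,0,0,0,0.5],[0.03,-0.0055,0.0015,0,0,0,0.5]]]}}

```text
clock: 13.0
tcp_pos: [0.5351, -0.1939, 0.0452]
tool_rot: [[0.983, -0.184, -0.001], [-0.184, -0.983, 0.001], [-0.001, -0.0, -1.0]]
ft_force: [-4.8, 0.8, 10.2]
opening: 0.279
grasp_force: 60.5
```

>>> {"op": "apply_moves", "data": {"steps": [[[0.005,-0.001,0.0015,0,0,0,0.5],[0.01,-0.002,0.0015,0,0,0,0.5],[0.01,-0.002,0.0015,0,0,0,0.5]]]}}

```text
clock: 13.38
tcp_pos: [0.5373, -0.1942, 0.0453]
tool_rot: [[0.983, -0.184, -0.001], [-0.184, -0.983, 0.001], [-0.001, -0.0, -1.0]]
ft_force: [-2.6, 1.3, 5.0]
opening: 0.275
grasp_force: 59.8
```

>>> {"op": "apply_moves", "data": {"steps": [[[0.005,-0.001,0,0,0,0,0.5],[0.01,-0.002,0,0,0,0,0.5],[0.01,-0.002,0,0,0,0,0.5]]]}}

```text
clock: 13.75
tcp_pos: [0.5379, -0.1944, 0.0453]
tool_rot: [[0.983, -0.184, -0.003], [-0.184, -0.983, 0.002], [-0.003, -0.001, -1.0]]
ft_force: [-11.6, 4.5, 17.1]
opening: 0.276
grasp_force: 61.1
```

```bash
cat > v.py <<'E'
from w import *
import sys
s=ctrl.read_state();print(s["tcp_pos"],s["ft_force"])
im,P=wshot();Z=P[...,2];e=np.array([.9833,-.1822]);n=np.array([.1822,.9833]);o=np.array([.6588,-.2180])
l=np.stack([(P[...,:2]-o)@e,(P[...,:2]-o)@n],-1)*1e3
k=(Z>.053)&(Z<.06)&(abs(l[...,1])<16)&(l[...,0]<-50)&(l[...,0]>-150)
h,b=np.histogram(l[k][:,0],np.arange(-146,-50,2));print(dict(zip(b[:-1].astype(int).tolist(),h.tolist())))
cv2.imwrite(sys.argv[1],im[...,::-1])
E
python3 v.py pics/w5.png
```

```text
[ 0.53785027 -0.19442907  0.04525951] [-11.60576771   4.48119288  17.10301734]
{-146: 0, -144: 0, -142: 0, -140: 0, -138: 1, -136: 69, -134: 148, -132: 207, -130: 235, -128: 251, -126: 263, -124: 272, -122: 275, -120: 283, -118: 262, -116: 256, -114: 365, -112: 4, -110: 79, -108: 186, -106: 237, -104: 287, -102: 300, -100: 321, -98: 337, -96: 332, -94: 324, -92: 304, -90: 268, -88: 200, -86: 15, -84: 91, -82: 220, -80: 292, -78: 334, -76: 348, -74: 390, -72: 393, -70: 355, -68: 371, -66: 344, -64: 281, -62: 152, -60: 16, -58: 0, -56: 0, -54: 0}
```

View pics/w5.png

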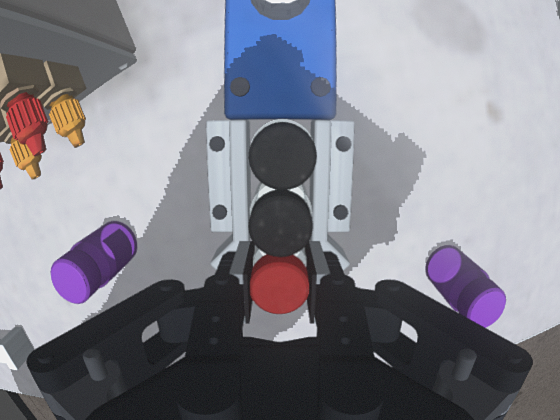

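All three stand in file against the block: the black caps at (283,155) and (281,222), the red cap at (279,284). The TCP stops of the second and third vial are 27 mm apart, which matches their diameter. I'll release, rise and go to the bar.

>>> {"op": "apply_moves", "data": {"steps": [[[0,0,0,0,0,0,0.2],[0,0,0,0,0,0,-0.1],[0,0,0,0,0,0,-0.2],[0,0,0,0,0,0,-0.2],[0,0,0.2,0,0,0,-0.2],[0,0,0.45,0,0,0,-0.2],[-0.1,0.2,0.65,0,0,0.1,-0.2],[-0.2,0.5,0.65,0,0,0.2,-0.2],[-0.3,0.8,0.65,0,0,0.3,-0.2],[-0.3,0.9,0.65,0,0,0.42,-0.2],[-0.3,0.9,0.65,0,0,0.53,-0.2],[-0.3,0.9,0.65,0,0,0.53,-0.2]]]}}

```text
clock: 15.3
tcp_pos: [0.4796, -0.015, 0.1756]
tool_rot: [[0.798, 0.603, 0.0], [0.603, -0.798, 0.001], [0.001, -0.0, -1.0]]
ft_force: [0.4, -1.2, 0.6]
opening: 0.601
grasp_force: 0.0
```

>>> {"op": "apply_moves", "data": {"steps": [[[-0.005,0.25,0,0,0,0.11,-0.2],[-0.005,0.5,0,0,0,0.22,-0.2],[-0.005,0.7,0,0,0,0.33,-0.2],[-0.005,0.85,0,0,0,0.45,-0.2],[-0.005,0.88,0,0,0,0.56,-0.2],[-0.005,0.88,0,0,0,0.594,-0.2],[-0.005,0.88,0,0,0,0.594,-0.2],[-0.005,0.88,0,0,0,0.594,-0.2]]]}}

```text
clock: 16.3
tcp_pos: [0.4786, 0.1604, 0.1753]
tool_rot: [[-0.006, 1.0, -0.0], [1.0, 0.006, -0.0], [-0.0, -0.0, -1.0]]
ft_force: [-0.5, -0.1, 0.2]
opening: 0.599
grasp_force: 0.0
```

```bash
cat > b.py <<'E'
from w import *
s=ctrl.read_state();print(s["tcp_pos"],np.degrees(np.arctan2(s["tool_rot"][1,1],s["tool_rot"][0,1])),s["joint_pos"].round(1))
im,P=wshot();Z=P[...,2];X,Y=P[...,0],P[...,1]
near=(X>.44)&(X<.52)&(Y>.02)&(Y<.24)
hsv=cv2.cvtColor(im,cv2.COLOR_RGB2HSV).astype(int);red=((hsv[...,0]<8)|(hsv[...,0]>172))&(hsv[...,1]>110)
t=near&(Z>.026)&(Z<.034);q=P[t&red];print("band",len(q),((q.min(0)+q.max(0))/2).round(4),np.ptp(q,axis=0).round(4))
q=P[t&(Y>.06)&(Y<.155)];r=[(np.min(q[abs(q[:,1]-y)<.004,0])+np.max(q[abs(q[:,1]-y)<.004,0]))/2 for y in np.arange(.065,.155,.008)];print("arm",np.polyfit(np.arange(.065,.155,.008),r,1),np.round(r,4))
q=P[near&(Z>.0335)&(Z<.04)&(Y>.17)];print("boss",len(q),cv2.minEnclosingCircle(q[:,:2].astype(np.float32)))
q=P[t];print("y ext",q[:,1].min())
E
python3 b.py
```

```text
[0.47863839 0.16043348 0.17530933] 0.31594841708564714 [-47.4  14.4  25.1 119.   -8.1  48.2 -17.3]
band 112 [0.4773 0.1618 0.0309] [0.0128 0.0057 0.004 ]
arm [-0.01207187  0.47921367] [0.4783 0.4783 0.4782 0.4782 0.4781 0.4781 0.478  0.478  0.4775 0.4774
 0.4774 0.4773]
boss 1070 ((0.47702476382255554, 0.20399734377861023), 0.018095267936587334)
y ext 0.03889299367214401
```

>>> {"op": "apply_moves", "data": {"steps": [[[-0.006,0.008,-0.25,0,0,0.004,-0.2],[-0.006,0.008,-0.5,0,0,0.004,-0.2],[-0.006,0.008,-0.68,0,0,0.004,-0.2],[-0.006,0.008,-0.7465,0,0,0.004,-0.2],[-0.006,0.008,-0.7465,0,0,0.004,0.2],[-0.006,0.008,-0.7465,0,0,0.004,0.5],[-0.006,0.008,-0.7465,0,0,0.004,0.7],[-0.006,0.008,-0.7465,0,0,0.004,0.9],[-0.006,0.008,-0.7465,0,0,0.004,1.0],[-0.006,0.008,-0.7465,0,0,0.004,1.0],[-0.006,0.008,-0.7465,0,0,0.004,1.0]]]}}

```text
clock: 17.73
tcp_pos: [0.4781, 0.1629, 0.0276]
tool_rot: [[-0.016, 1.0, 0.002], [1.0, 0.016, 0.001], [0.001, 0.002, -1.0]]
ft_force: [-1.5, -2.4, 10.2]
opening: 0.154
grasp_force: 58.5
```

```bash
python3 b.py
```

```text
[0.47809023 0.16285598 0.0275923 ] 0.8951566845633957 [-41.2  28.8  18.5 123.7 -17.9  29.9  -8.4]
band 408 [0.4773 0.1619 0.0311] [0.0128 0.007  0.0034]Traceback (most recent call last):
  File "b.py", line 7, in <module>
    q=P[t&(Y>.06)&(Y<.155)];r=[(np.min(q[abs(q[:,1]-y)<.004,0])+np.max(q[abs(q[:,1]-y)<.004,0]))/2 for y in np.arange(.065,.155,.008)];print("arm",np.polyfit(np.arange(.065,.155,.008),r,1),np.round(r,4))
                                ~~~~~~^^^^^^^^^^^^^^^^^^^^^^^^^
    return _wrapreduction(a, np.minimum, 'min', axis, None, out,
                          keepdims=keepdims, initial=initial, where=where)
    return ufunc.reduce(obj, axis, dtype, out, **passkwargs)
           ~~~~~~~~~~~~^^^^^^^^^^^^^^^^^^^^^^^^^^^^^^^^^^^^^
ValueError: zero-size array to reduction operation minimum which has no identity
```

>>> {"op": "apply_moves", "data": {"steps": [[[0,0,0.03,0,0,0,1],[0,0,0.1,0,0,0,1],[0,0,0.25,0,0,0,1],[0,0,0.45,0,0,0,1],[0,0,0.6,0,0,0,1],[0,0,0.65,0,0,0,1],[0,0,0.65,0,0,0,1]]]}}

```text
clock: 18.65
tcp_pos: [0.4774, 0.1627, 0.1566]
tool_rot: [[-0.016, 1.0, 0.001], [1.0, 0.016, 0.001], [0.001, 0.001, -1.0]]
ft_force: [0.5, 0.1, -2.5]
opening: 0.148
grasp_force: 59.0
```

```bash
cat > c.py <<'E'
from w import *
import sys
s=ctrl.read_state();p=s["tcp_pos"];R=s["tool_rot"];print(p,np.degrees(np.arctan2(R[1,1],R[0,1])),s["ft_force"].round(1),s["moment"].round(2),s["opening"])
im,P=wshot();T=(P-p)@R   # tool coords; bar along tool x (boss +x?), z down
m=(abs(T[...,1])<.022)&(abs(T[...,2])<.04)&(abs(T[...,0])<.16)
for a in np.arange(-.14,.14,.01):
    k=m&(abs(T[...,0]-a)<.005);q=T[k]
    if len(q)>10:
        top=q[q[:,2]<np.percentile(q[:,2],10)+.003]
        print(round(a,3),len(q),"ztop",np.percentile(q[:,2],[3,10,50]).round(4),"ymid",((top[:,1].min()+top[:,1].max())/2).round(4))
cv2.imwrite(sys.argv[1],im[...,::-1])
E
python3 c.py pics/c0.png
```

```text
[0.47735364 0.16270818 0.15655195] 0.9343113686371666 [ 0.5  0.1 -2.5] [ 0.01 -0.03  0.07] 0.14826256240959834
-0.03 419 ztop [-0.0041 -0.0039 -0.0032] ymid -0.0008
-0.02 552 ztop [-0.0042 -0.0039 -0.0032] ymid -0.0008
-0.01 862 ztop [-0.0307 -0.0283 -0.0037] ymid -0.0008
0.0 1154 ztop [-0.0291 -0.0276 -0.0041] ymid -0.0009
0.01 4633 ztop [-0.0382 -0.0357 -0.0166] ymid -0.0009
0.02 649 ztop [-0.0093 -0.0083 -0.0032] ymid -0.0007
0.03 2213 ztop [-0.0101 -0.0097 -0.0087] ymid -0.0009
0.04 1643 ztop [-0.0101 -0.0097 -0.0087] ymid -0.0009
0.05 1827 ztop [-0.0102 -0.0098 -0.0089] ymid -0.0009
0.06 550 ztop [-0.0102 -0.0097 -0.0085] ymid -0.0009
0.12 219 ztop [0.0168 0.0261 0.0332] ymid 0.0168
0.13 75 ztop [0.0324 0.0339 0.0375] ymid 0.0067
```

The bar is level in the grip and in free air, with its boss axis 41 mm from the TCP. I'll carry it in front of the lane, turn it, and measure the post from there.

>>> {"op": "apply_moves", "data": {"steps": [[[0,-0.15,0.05,0,0,0,1],[0,-0.4,0.05,0,0,0,1],[0,-0.65,0.05,0,0,0,1],[0,-0.85,0.05,0,0,-0.05,1],[0,-1,0.05,0,0,-0.12,1],[0,-1,0.05,0,0,-0.2,1],[0,-1,0.05,0,0,-0.28,1],[0,-1,0.05,0,0,-0.36,1],[0,-1,0.05,0,0,-0.36,1]]]}}

```text
clock: 19.82
tcp_pos: [0.4772, -0.0374, 0.1655]
tool_rot: [[0.523, 0.852, -0.001], [0.852, -0.523, -0.001], [-0.001, -0.001, -1.0]]
ft_force: [-0.2, 0.7, -2.6]
opening: 0.146
grasp_force: 59.0
```

>>> {"op": "apply_moves", "data": {"steps": [[[0,-0.15,0,0,0,-0.08,1],[0.05,-0.35,0,0,0,-0.18,1],[0.1,-0.55,0,0,0,-0.28,1],[0.15,-0.7,0,0,0,-0.38,1],[0.2,-0.8,0,0,0,-0.48,1],[0.2,-0.8,0,0,0,-0.58,1],[0.2,-0.8,0,0,0,-0.66,1],[0.2,-0.8,0,0,0,-0.74,1],[0.2,-0.8,0,0,0,-0.767,1],[0.2,-0.8,0,0,0,-0.767,1],[0.2,-0.8,0,0,0,-0.767,1],[0.2,-0.8,0,0,0,-0.767,1]]]}}

```text
clock: 21.32
tcp_pos: [0.5173, -0.1975, 0.1661]
tool_rot: [[0.983, -0.181, 0.0], [-0.181, -0.983, 0.0], [0.0, -0.0, -1.0]]
ft_force: [-0.2, 0.8, -1.7]
opening: 0.149
grasp_force: 59.0
```

```bash
cat > d.py <<'E'
from w import *
s=ctrl.read_state();p=s["tcp_pos"];R=s["tool_rot"];print(p,np.degrees(np.arctan2(R[1,1],R[0,1])),s["ft_force"].round(1))
im,P=wshot();X,Y,Z=P[...,0],P[...,1],P[...,2];near=(abs(X-.66)<.03)&(abs(Y+.218)<.03)
q=P[near&(Z>.074)&(Z<.084)];print("post",len(q),cv2.minEnclosingCircle(q[:,:2].astype(np.float32)) if len(q)>3 else 0)
q=P[near&(Z>.041)&(Z<.047)];print("collar",len(q),cv2.minEnclosingCircle(q[:,:2].astype(np.float32)) if len(q)>3 else 0)
T=(P-p)@R
q=T[(abs(T[...,1])<.022)&(abs(T[...,2]+.0095)<.002)&(T[...,0]>.02)&(T[...,0]<.08)];print("boss in tool",len(q),cv2.minEnclosingCircle(q[:,:2].astype(np.float32)) if len(q)>3 else 0,[np.median(q[abs(q[:,0]-a)<.004,2]).round(4) for a in(.03,.041,.052)])
cv2.imwrite("pics/d.png",im[...,::-1])
for nm in("scene","top"):
    im,P=cloud(nm);X,Y,Z=P[...,0],P[...,1],P[...,2]
    q=P[(abs(X-.66)<.03)&(abs(Y+.218)<.03)&(Z>.072)&(Z<.084)];print(nm,"post",len(q),q.mean(0).round(4) if len(q) else 0)
E
python3 d.py
```

```text
[ 0.51732847 -0.19754114  0.16613394] -100.44881534559336 [-0.2  0.8 -1.7]
post 206 ((0.6591415405273438, -0.21814705431461334), 0.0059993271715939045)
collar 616 ((0.660092830657959, -0.2181701958179474), 0.014092695899307728)
boss in tool 5030 ((0.0407966710627079, 0.0006121008191257715), 0.01791154220700264) [np.float64(-0.009), np.float64(-0.0089), np.float64(-0.009)]
scene post 22 [ 0.6586 -0.2189  0.0774]
top post 3 [ 0.6618 -0.2167  0.0787]
```

The post reads (0.660, -0.218) and the boss sits 41 mm ahead of the TCP. I'll advance along the lane and settle.

>>> {"op": "apply_moves", "data": {"steps": [[[0.06,-0.007,0,0,0,0,1],[0.18,-0.022,0,0,0,0,1],[0.3,-0.037,0,0,0,0,1],[0.4,-0.049,-0.03,0,0,0,1],[0.48,-0.059,-0.08,0,0,0,1],[0.515,-0.063,-0.12,0,0,0,1],[0.515,-0.063,-0.13,0,0,0,1],[0.515,-0.063,-0.13,0,0,0,1],[0.515,-0.063,-0.13,0,0,0,1],[0.515,-0.063,-0.13,0,0,0,1]]]}}

```text
clock: 22.72
tcp_pos: [0.6203, -0.2101, 0.1405]
tool_rot: [[0.983, -0.182, 0.001], [-0.182, -0.983, 0.0], [0.001, -0.0, -1.0]]
ft_force: [-0.1, 0.6, -2.7]
opening: 0.147
grasp_force: 59.0
```

```bash
python3 - <<'E'
from w import *
s=ctrl.read_state();p=s["tcp_pos"];R=s["tool_rot"];print(p,np.degrees(np.arctan2(R[1,1],R[0,1])),s["ft_force"].round(1),abs(s["qvel"]).max())
for nm in("scene","top"):
    im,P=cloud(nm);hsv=cv2.cvtColor(im,cv2.COLOR_RGB2HSV).astype(int)
    X,Y,Z=P[...,0],P[...,1],P[...,2]
    e=np.array([.9833,-.1822]);n=np.array([.1822,.9833]);o=np.array([.659,-.2185])
    l=np.stack([(P[...,:2]-o)@e,(P[...,:2]-o)@n],-1)*1e3
    k=(Z>.05)&(Z<.06)&(abs(l[...,1])<17)&(l[...,0]<-50)&(l[...,0]>-150)
    h,b=np.histogram(l[k][:,0],np.arange(-146,-54,4));print(nm,"caps",dict(zip(b[:-1].astype(int).tolist(),h.tolist())))
    q=l[(Z>.143)&(Z<.152)&(abs(l[...,0])<25)&(abs(l[...,1])<25)];print("boss top",len(q),cv2.minEnclosingCircle(q.astype(np.float32)) if len(q)>3 else 0)
    k=(Z>.105)&(Z<.147)&(abs(l[...,1])<20)&(l[...,0]<-70)&(l[...,0]>-180);q=np.c_[l[k],Z[k]*1e3]
    if len(q)>5:print("arm/tab",len(q),q.min(0).round(1),q.max(0).round(1),[ (a,np.round(np.mean(q[abs(q[:,0]-a)<8,1]),1),np.round(np.percentile(q[abs(q[:,0]-a)<8,2],95),1)) for a in(-90,-110,-130,-150,-160) if (abs(q[:,0]-a)<8).any()])
    if nm=="scene":cv2.imwrite("pics/f.png",cv2.resize(im[200:320,190:350],(800,600),interpolation=2)[...,::-1])
E
```

```text
[ 0.62028902 -0.21005108  0.14050473] -100.5117419525173 [-0.1  0.6 -2.7] 0.15342231651754937
scene caps {-146: 0, -142: 2, -138: 14, -134: 14, -130: 18, -126: 11, -122: 14, -118: 3, -114: 4, -110: 15, -106: 15, -102: 14, -98: 12, -94: 9, -90: 5, -86: 8, -82: 14, -78: 16, -74: 12, -70: 11, -66: 10, -62: 1}
boss top 9 ((7.818723201751709, -4.715062618255615), 16.258846282958984)
arm/tab 468 [-166.3  -12.9  113.5] [-70.2  14.1 146.4] [(-90, np.float64(-2.5), np.float64(144.6)), (-110, np.float64(-2.6), np.float64(144.2)), (-130, np.float64(-2.2), np.float64(144.1)), (-150, np.float64(-3.7), np.float64(144.9)), (-160, np.float64(-1.4), np.float64(144.1))]
top caps {-146: 0, -142: 0, -138: 2, -134: 1, -130: 1, -126: 1, -122: 1, -118: 0, -114: 0, -110: 0, -106: 1, -102: 1, -98: 0, -94: 0, -90: 0, -86: 0, -82: 0, -78: 0, -74: 0, -70: 0, -66: 0, -62: 0}
boss top 0 0
arm/tab 87 [-165.8  -12.6  119.1] [-107.5   12.4  146.9] [(-110, np.float64(-4.5), np.float64(144.0)), (-130, np.float64(-0.5), np.float64(144.6)), (-150, np.float64(-0.3), np.float64(145.8)), (-160, np.float64(-0.1), np.float64(146.1))]
```

View pics/f.png

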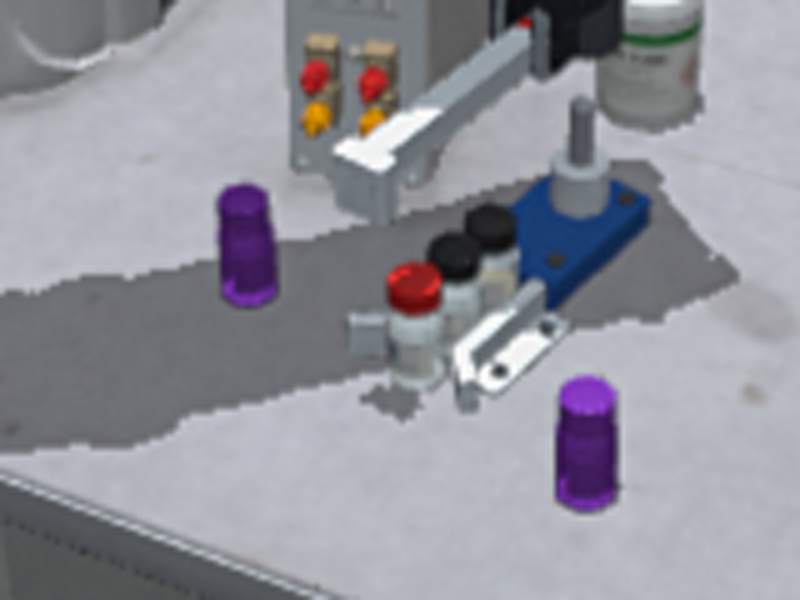

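The scene crop shows the three vials upright in file, with caps at (413,287), (455,255) and (490,226) against the blue block. The bar is level over the row, with its tab at (370,180) beyond the mouth and the post below the boss. I'll check the cap spacing once before handing in.

```bash
python3 - <<'E'
from h import *
e=np.array([.9833,-.1822]);n=np.array([.1822,.9833]);o=np.array([.659,-.2185]);A=[]
for i in range(6):
    im,P=cloud("scene");Z=P[...,2];l=np.stack([(P[...,:2]-o)@e,(P[...,:2]-o)@n],-1)*1e3
    k=(Z>.046)&(Z<.059)&(abs(l[...,1])<18)&(l[...,0]<-55)&(l[...,0]>-150);A.append(l[k])
A=np.vstack(A).astype(np.float32)
_,lab,c=cv2.kmeans(A,3,None,(3,50,.01),5,cv2.KMEANS_PP_CENTERS);lab=lab.ravel()
for j in np.argsort(c[:,0]):
    q=A[lab==j];print("mean",q.mean(0).round(1),"mid",((np.percentile(q,1,0)+np.percentile(q,99,0))/2).round(1),np.percentile(q,[1,99],0).round(1).tolist())
E
```

```text
mean [-128.8   -1. ] mid [-127.5    0.8] [[-138.5, -10.8], [-116.5, 12.4]]
mean [-101.5   -1.9] mid [-1.011e+02 -1.000e-01] [[-113.7, -11.6], [-88.6, 11.4]]
mean [-74.2  -2.8] mid [-74.   -0.8] [[-86.4, -12.6], [-61.6, 11.0]]
```

Cap centres read -74.0, -101.1 and -127.5 mm, with means spaced 27.3 and 27.3 mm, so the row is closed and home. I'm handing in.

```bash
python3 -c "
from rig import ticket
print(ticket.job_done())"
```

```text
the job is handed in; nothing more can be done
None
```

The job is handed in: all three vials stand in a closed row against the blue block, and the bar is held level and still by its balance point, boss about 3 cm above the post tip and tab beyond the mouth; no verdict was returned.

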